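# Ready the key-cutting machine

### The job

Get the key-cutting machine ready to run: push the clamp carriage by its white handle all the way over to the cutter wheel, then swing the dark guard down until it is fully shut, easing it home and not letting it slam. After that push the red key fully home in the slot of the yellow key switch, turn it clockwise as far as it goes and leave it standing there. Leave the blue key, the brush and the padlock where they are.

Things in the scene. Friction and masses are not known exactly. Their poses are not given: they have to be found in the camera images.
- machine: Grey key-cutting machine, fixed. Origin: on the bench under the centre of its cutting tray; x points from the tray to the aluminium motor housing (x 115 to 240 mm, 125 mm high), y to the cutter wheel. The open-topped tray is 170 (x) by 240 (y) mm, walls 6 mm thick, 75 mm high. The steel cutter wheel, 52 mm in diameter, stands in the tray at x 30, y 88 to 96 mm.
- carriage (a joint): Slide of the clamp carriage along the machine's +y, m: 0 = far end from the cutter, 0.09 = hard stop at the cutter end. Stays where it is left; takes about 2 N.
- carriage_handle (a point): Centre of the top (64 mm above the bench) of the white clamp handle with a red cap, an upright knob of 30 mm diameter (20 mm at its neck) that rises 30 mm from the carriage's top (block 74 by 66 mm, top 34 mm above the bench; a jaw on its +x half reaches 40 mm). It lies 115 mm in front (-x of the machine) of the hinge line.
- guard (a joint): Hinge of the dark guard, rad: 0 = fully shut, lying over the tray; 1.57 = upright; 1.85 = leaning right back (its limit). A stiff hinge: it stays where it is left and takes about 3 N at its edge to move.
- guard_hinge (a point): Middle of the guard's hinge line, 76.5 mm above the bench, at the motor side of the tray (machine x 85 mm). Its frame is the guard's: x lies along the plate from the free edge to the hinge, y along the hinge line (machine y), z is the normal of the outer face (up when shut).
- guard_edge (a point): Middle of the guard's free edge on its outer face. The guard is a flat black plate, 180 mm from hinge to free edge, 250 mm wide, 6 mm thick, with three grey ribs on the outer face; a lip along the free edge goes 19 mm to the inner side.
- red_key: The switch key with the red bow, loose, 40 g, standing upright in its wooden stand. Origin: centre of the blade's tip; z up along the key. Steel blade 16 (x) by 5 (y) mm, 20 mm long, its last 6 mm 12 by 3 mm; above it the bow, 36 mm wide (x; flat sides 30 mm), 12 mm thick (y), from 20 to 58 mm above the tip.
- red_stand: Fixed wooden block 56 by 56 mm, 40 mm high, that holds the red key; origin under its centre. The key's bow rests on its top.
- switch_box: Yellow key-switch box, fixed to the bench, 90 by 90 mm, 34 mm high; origin under its centre. On top a square aluminium rotor 42 mm wide turns about the upright centre axis. Red dot: off, green dot: on.
- rotor (a joint): Turn of the switch rotor, rad, growing clockwise seen from above; 0 = off, 1.3 = on, its stop. Stays where it is left.
- rotor_slot (a point): Centre of the mouth of the key slot, on the rotor's top, 61 mm above the bench. x runs along the slot (turns with the rotor), z up. The slot is 18.4 (x) by 7.4 (y) mm with a 2 mm chamfer, 22 mm deep; the key fits either way round and is home when its bow rests on the rotor.
- blue_key: A key like the red one, with a blue bow, in its own stand: leave it alone.
- brush: Yellow-handled brush, 200 mm long, lying on the bench along its x: leave it alone.
- padlock: Brass padlock, 28 by 50 mm, 75 mm high with its shackle, standing on the bench; origin under its centre: leave it alone.

How it is judged:
On the way, in this order (a step that is already met when the one before it is completed fails the run):
1. the carriage is at its stop by the cutter wheel (value of joint carriage above 0.083 m), for 0.1 s.
2. the guard is shut over the tray, the carriage still home (value of joint guard below 0.045 rad and value of joint carriage above 0.083 m), for 0.2 s.
3. the red key is home in the switch's slot, the switch not yet turned on, the guard still shut (horizontal distance between red_key and rotor_slot below 0.005 m and z of red_key in the frame of rotor_slot below -0.015 m and angle between red_key's own z axis and vertical below 0.2 rad and angle between the x axis of red_key and the x axis of rotor_slot, either way round below 0.35 rad and value of joint guard below 0.045 rad and value of joint rotor below 0.9 rad), for 0.1 s.
4. the key has turned the switch clockwise to its stop (value of joint rotor above 1.12 rad and horizontal distance between red_key and rotor_slot below 0.005 m and z of red_key in the frame of rotor_slot below -0.015 m and angle between red_key's own z axis and vertical below 0.2 rad and angle between the x axis of red_key and the x axis of rotor_slot, either way round below 0.35 rad and value of joint guard below 0.045 rad), for 0.2 s.
At the end, for the whole second after the job is handed in: Carriage joint above 0.083 m; guard below 0.045 rad; red key's tip 15 mm or more below the rotor's top, within 5 mm of its axis, upright within 0.2 rad, along the slot within 0.35 rad; rotor past 1.12 rad (stop at 1.3); key released and at rest (all of step 4 and value of joint carriage above 0.083 m and linear speed of red_key below 0.02 m/s and contact force between red_key and the fingers below 0.1 N); the robot touches nothing.
It fails at once if the guard slams: it reaches the last 0.25 rad to shut faster than 2 rad/s (value of joint guard below 0.25 rad and velocity of joint guard below -2 rad/s).
It fails at once if the blue key is moved by more than 20 mm (distance of blue_key from where it was at the start of the episode above 0.02 m).
It fails at once if the brush is moved by more than 30 mm (distance of brush from where it was at the start of the episode above 0.03 m).
It fails at once if the padlock is moved by more than 30 mm (distance of padlock from where it was at the start of the episode above 0.03 m).
It also fails if it takes over 72 s, if anything falls off the work surface, if the arm or the gripper's body presses on something with over 40 N, if the wrist force passes 120 N, or if a joint passes its speed limit or range.

### The arm

A 6-joint arm with a two-finger parallel gripper is mounted at the origin on the work surface. World frame = base frame: x ahead of the robot, y to its left, z up, the work surface at z = 0. Lengths are in m, angles in rad, forces in N, time in s.
With the tool pointing down it reaches from about 0.225 to 0.875 m from the base axis. Payload 3.4 kg.
Tool frame: the origin (TCP) lies at the very end of the fingers, on their centre line; the grasp point (between the pads) lies 19 mm behind it (manip.tcp_to_grasp is the distance from the TCP to the grasp point, in m); z points along the fingers, y is the line along which they close (so a half turn about z gives the same grasp; the last joint's range is limited). The gripper opens to 85 mm and grips with 20 to 120 N. Pads are 22 mm wide; open, the fingers measure 114 mm over their backs; the gripper's body (76 mm by 85 mm) begins 54 mm behind the grasp point. The pads swing forward as they close: fully open they stand 13 mm farther back than shut.
Start: joints at [-0.121, 0.276, 1.505, -0, 1.361, -0.121], TCP at [0.575, -0, 0.231] pointing down, gripper open.
Joint ranges: [-2.89, 2.89], [-0.75, 2.08], [0.22, 2.7], [-1.18, 4.32], [0.11, 2.71], [-2.7, 2.7]. Speed limits (rad/s): [2.57, 2.57, 3.14, 3.14, 3.14, 3.14].

### API

Orientations are given as a unit quaternion [w, x, y, z].
In Python, from rig import status, get_image, job, manip gives the robot as it stands.
- The arm moves only by the tool apply_moves, never from a script. Its arguments are lists of equal length, an entry for each row: "xyz": the shift along the tool's x, y, z each as a share of 0.3 m, from -1 to 1, a list of three; "rot": the turn, a rotation vector about the tool's x, y, z each as a share of 60 degrees, from -1 to 1, a list of three; "hand": the opening, from -1 (shut) to 1 (fully open). A call has 1 to 8 rows; each row shifts and turns the commanded pose from where the row before left it, along the tool's axes as they then stand; what a row does not reach is not made up. A row lasts 1/8 s, in which the tool goes at most 62.5 mm and 10.7 degrees, less where a joint would pass 70% of its speed; a pose out of reach is approached as far as the arm can. A call with a number of a shift or a turn outside -1 to 1 is refused whole. A call with a gripper value outside its range is refused whole. The fingers move at their own pace and stop on an object; "force" is the grip in N (left out, the last holds). Time passes only in rows, so rows that do not move let the fingers close. It gives the time, the measured TCP pose, the force, the opening and the grip force at its end, in the units of the state.
- status.get_state(): the state, without advancing time (a new reading comes with each control period).
- get_image(name): name is "scene" or "side" or "wrist"; returns a dict with "pixels" (400x640x3 uint8, red, green, blue), "fovy" (degrees; the focal length in pixels is half the picture's height over the tangent of half this angle, whatever the lens; pixels are square), "cx", "cy" (the principal point, pixels), "origin" and "orientation" of the camera in the world; the wrist camera has in their place "tool_from_camera" (4x4, takes a point from camera to tool coordinates, whose origin is the TCP and whose axes are the flange's). Camera axes: x right, y down, z forward; pixel columns grow to the right and rows downward; lengths in m; the calibration is good to about 2 mm. A picture is of the moment at which its call begins: read the wrist's pose just before it. There is no depth.
- job.sign_off(): hands the job in; it is judged then, once.
The state is a dict: "clock": time; "qpos": joint angles; "qd": joint speeds; "effort": joint torques, N m; "position": TCP position; "ee_rot": TCP orientation; "contact_force": force on the tool from outside, world axes, zero at the start; "moment": the same for the moment, N m; "width": finger opening in m; "gripper_force": force on a finger pad.
Only numpy, scipy, OpenCV 4.12 (cv2) and the standard library are available. Lean on these libraries where they do the work, as an engineer would, in place of code of your own. Each camera call takes 0.05 s, during which the arm holds its last target. There are 200 camera calls.

## Working session

There is one attempt and no reset: what is moved stays moved. The work goes in short steps, Python scripts to look and compute and a tool call to move; the robot and the scene stay as the last step left them, time stands still between calls to the robot, and variables do not carry over. Pictures are saved under pics/ and viewed, at most 10 in all, crops included, and the job is handed in when it is done.

Besides the shell and the picture viewer there is one more tool, called after "Request:" as name(argument=value, ...) on one line, values as JSON. apply_moves: Moves the arm, as the interface text tells. Its arguments: {"type":"object","properties":{"xyz":{"type":"array","items":{"type":"array","items":{"type":"number","minimum":-1,"maximum":1}}},"rot":{"type":"array","items":{"type":"array","items":{"type":"number","minimum":-1,"maximum":1}}},"hand":{"type":"array","items":{"type":"number"}},"force":{"type":"number"}},"required":["xyz","rot","hand"]}

```bash
mkdir -p pics
cat > h.py <<'E'
import numpy as np, cv2
from rig import status, get_image, job, manip
from scipy.spatial.transform import Rotation as R
def rot(q): return R.from_quat([q[1],q[2],q[3],q[0]]).as_matrix()
def snap(n,f=None):
    s=status.get_state(); im=get_image(n)
    if n=='wrist':
        T=np.array(im['tool_from_camera']); Rt=rot(s['ee_rot'])
        im['o']=Rt@T[:3,3]+s['position']; im['R']=Rt@T[:3,:3]
    else:
        im['o']=np.array(im['origin']); 
        q=np.array(im['orientation']); im['R']=rot(q) if q.size==4 else q
    im['f']=200/np.tan(np.radians(im['fovy'])/2)
    if f: cv2.imwrite('pics/'+f,im['pixels'][:,:,::-1])
    return im
def ray(im,u,v):
    d=im['R']@np.array([(u-im['cx'])/im['f'],(v-im['cy'])/im['f'],1]); return im['o'],d/np.linalg.norm(d)
def onz(im,u,v,z):
    o,d=ray(im,u,v); return o+d*(z-o[2])/d[2]
def proj(im,p):
    c=im['R'].T@(np.array(p)-im['o']); return c[:2]/c[2]*im['f']+[im['cx'],im['cy']]
def tri(a,ua,b,ub):
    o1,d1=ray(a,*ua);o2,d2=ray(b,*ub)
    A=np.stack([d1,-d2],1); t=np.linalg.lstsq(A,o2-o1,rcond=None)[0]
    p,q=o1+t[0]*d1,o2+t[1]*d2; return (p+q)/2,np.linalg.norm(p-q)
def blobs(im,lo,hi,amin=40):
    hsv=cv2.cvtColor(im['pixels'],cv2.COLOR_RGB2HSV); m=cv2.inRange(hsv,np.array(lo),np.array(hi))
    n,l,s,c=cv2.connectedComponentsWithStats(m)
    return [(s[i,4],c[i].round(1).tolist(),s[i,:4].tolist()) for i in range(1,n) if s[i,4]>=amin],l
E
python3 - <<'E'
from h import *
ims=[snap(n,n+'0.png') for n in('scene','side','wrist')]
for i in ims: print(i['o'],i['R'][:,2],i['fovy'],i['cx'],i['cy'])
print(status.get_state())
E
```

```text
[ 0.97040784 -0.62674968  0.94437481] [-0.35961993  0.58108485 -0.73007801] 48.24362391644969 322.65145727031995 202.81613135976968
[-0.00468488 -0.68634989  0.65756365] [ 0.49906797  0.68490987 -0.53087629] 49.293013844118306 315.2727942460331 207.92532991894052
[0.57457682 0.07526531 0.37262023] [-0.0018829  -0.29433379 -0.95570083] 68.14612494757324 322.67477346414654 195.8528413575919
{'clock': 0.15, 'qpos': array([-1.21014720e-01,  2.76474574e-01,  1.50579591e+00, -4.22906920e-05,
        1.36071117e+00, -1.21012496e-01]), 'qd': array([ 0.00115148, -0.00301406, -0.00388236,  0.00082158, -0.00122251,
        0.00014697]), 'effort': array([ 9.65923646e-04, -4.17143512e+01, -2.46032345e+01, -1.26433165e-04,
        7.58384820e-03, -3.43765259e-05]), 'position': array([5.74625623e-01, 1.64874867e-05, 2.30642756e-01]), 'ee_rot': array([-5.34030249e-04,  7.07104268e-01,  7.07108953e-01, -4.44491942e-04]), 'contact_force': array([0.62629278, 0.85086747, 0.04164297]), 'moment': array([-0.00420792, -0.04348608,  0.02207626]), 'gripper_force': 0.0, 'width': 0.08527326316950881}
```

View pics/scene0.png

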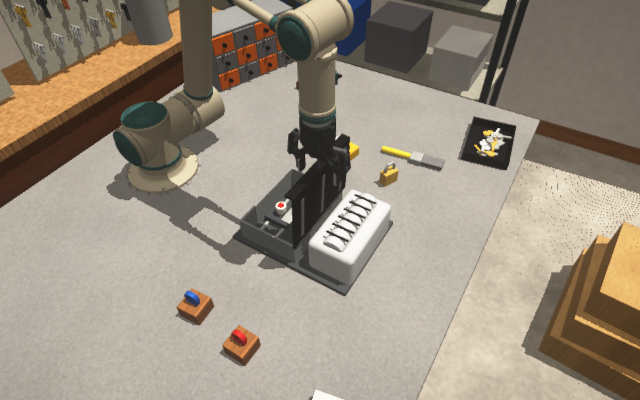

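View pics/side0.png

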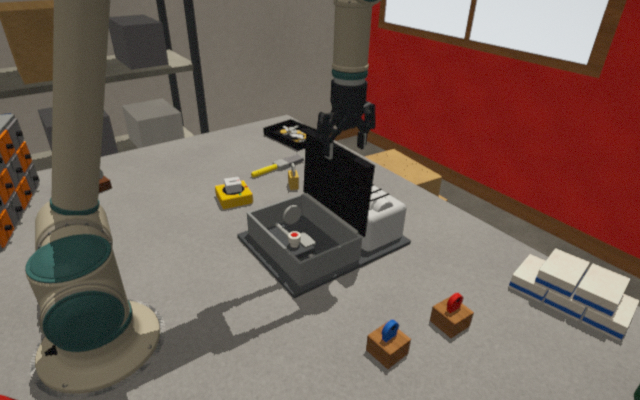

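The scene view shows the tray with the red-capped handle at (281,206), the red key at (239,337), the blue key at (192,298) and the switch partly hidden at (352,151). The side view shows the handle at (294,236), the switch at (234,190) and the red key at (455,303). The guard stands about upright, with the motor towards +x and the wheel towards +y.

Run:
```python
from h import *
a=snap('scene');b=snap('side')
for n,i in(('scene',a),('side',b)):
    for nm,lo,hi in(('red',(0,150,90),(6,255,255)),('red2',(174,150,90),(180,255,255)),('blue',(105,140,60),(125,255,255)),('yel',(20,150,100),(32,255,255))):
        print(n,nm,[x for x in blobs(i,lo,hi,12)[0] if x[0]<3000])
cv2.imwrite('pics/sc.png',np.hstack([cv2.resize(b['pixels'][140:300,200:420,::-1],None,fx=3.6,fy=3.6,interpolation=cv2.INTER_CUBIC)]))
```

```text
scene red [(np.int32(18), [280.5, 204.8], [278, 203, 6, 4]), (np.int32(149), [239.2, 336.8], [232, 329, 15, 17])]
scene red2 []
scene blue [(np.int32(881), [355.9, 26.5], [336, 0, 35, 56]), (np.int32(71), [192.4, 296.1], [185, 291, 14, 14])]
scene yel [(np.int32(37), [487.1, 132.2], [483, 130, 10, 6]), (np.int32(57), [491.6, 149.4], [484, 138, 13, 18]), (np.int32(112), [353.1, 149.8], [349, 142, 10, 18]), (np.int32(15), [477.1, 147.5], [474, 145, 7, 6]), (np.int32(145), [395.3, 152.0], [382, 147, 29, 11]), (np.int32(53), [390.0, 171.9], [384, 167, 14, 10])]
side red [(np.int32(15), [293.8, 234.3], [291, 233, 6, 4]), (np.int32(175), [453.4, 302.4], [447, 293, 15, 20]), (np.int32(42), [4.7, 397.7], [0, 395, 14, 5])]
side red2 []
side blue [(np.int32(116), [553.2, 286.9], [536, 278, 35, 18]), (np.int32(97), [526.0, 291.0], [510, 283, 33, 17]), (np.int32(141), [593.1, 305.1], [574, 296, 39, 19]), (np.int32(119), [562.2, 308.2], [544, 299, 37, 19]), (np.int32(139), [602.5, 327.4], [583, 317, 40, 21]), (np.int32(200), [389.3, 329.9], [383, 320, 15, 21])]
side yel [(np.int32(20), [282.4, 131.0], [280, 129, 6, 5]), (np.int32(138), [263.7, 170.3], [252, 164, 25, 13]), (np.int32(97), [292.5, 179.9], [289, 171, 9, 18]), (np.int32(549), [233.3, 196.8], [215, 181, 37, 28])]
```

View pics/sc.png

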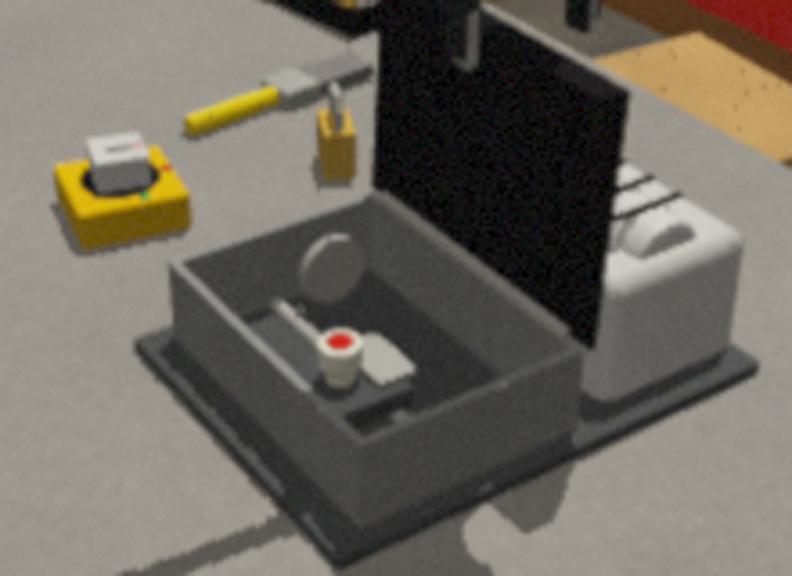

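View pics/wrist0.png

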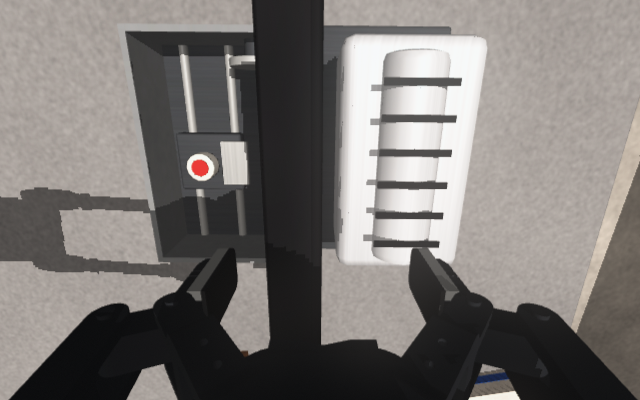

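The crop shows the tray's top corners at about (248,213), (301,262), (361,237) and (306,193), and the rotor on the yellow box at (233,181). The wrist picture shows the guard edge-on between the fingers, with the handle cap at (200,168).

Run:
```python
from h import *
a=snap('scene');b=snap('side');w=snap('wrist')
C=[onz(b,*p,.075) for p in((247.8,212.8),(300.6,262.2),(361,237),(305.6,193.3))]
print(np.round(C,4)); print([np.linalg.norm(C[i]-C[(i+1)%4]).round(3) for i in range(4)], np.mean(C,0))
for p in((123,30),(163,260)): print('w',onz(w,*p,.075).round(4))
print('handle',tri(a,(280.5,204.8),b,(293.8,234.3)),onz(w,200,168,.064),onz(b,293.8,234.3,.064))
print('redkey',tri(a,(239.2,336.8),b,(453.4,302.4)),'blue',tri(a,(192.4,296.1),b,(389.3,329.9)))
# rotor top corners in crop
for p in((87,140),(143,133),(155,163),(98,170)): print('rot',onz(b,200+p[0]/3.6,140+p[1]/3.6,.061).round(4))
print('guard corners (crop) on side',[ (200+x/3.6,140+y/3.6) for x,y in((628,95),(595,345))])
# key bow orientation in both views
for n,i,bx in(('scene',a,(225,320,30,35)),('side',b,(440,285,30,35))):
    hsv=cv2.cvtColor(i['pixels'],cv2.COLOR_RGB2HSV);m=cv2.inRange(hsv,np.array((0,120,50)),np.array((6,255,255)))
    x,y,ww,h=bx; s=np.zeros_like(m); s[y:y+h,x:x+ww]=m[y:y+h,x:x+ww]
    c,_=cv2.findContours(s,0,2);c=max(c,key=cv2.contourArea);print(n,cv2.boundingRect(c),cv2.minAreaRect(c))
```

```text
[[ 0.3923  0.1403  0.075 ]
 [ 0.3928 -0.092   0.075 ]
 [ 0.5567 -0.095   0.075 ]
 [ 0.5643  0.1393  0.075 ]]
[np.float64(0.232), np.float64(0.164), np.float64(0.234), np.float64(0.172)] [0.47650898 0.02312742 0.075     ]
w [0.3947 0.1394 0.075 ]
w [ 0.3939 -0.0928  0.075 ]
handle (array([0.44295078, 0.01019445, 0.06555892]), np.float64(0.0015840015312173486)) [0.44401862 0.01085568 0.064     ] [0.4443357  0.01321175 0.064     ]
redkey (array([ 0.58077382, -0.34433431,  0.05700804]), np.float64(0.0018945319526558289)) blue (array([ 0.42835343, -0.32296823,  0.05912257]), np.float64(0.0020906433574147815))
rot [0.4312 0.3576 0.061 ]
rot [0.4734 0.3434 0.061 ]
rot [0.4583 0.2939 0.061 ]
rot [0.417  0.3085 0.061 ]
guard corners (crop) on side [(374.44444444444446, 166.38888888888889), (365.27777777777777, 235.83333333333331)]
scene (231, 329, 16, 17) ((239.23074340820312, 336.6538391113281), (17.19570541381836, 10.261953353881836), 33.6900634765625)
side (447, 293, 16, 20) ((454.1000061035156, 302.8000183105469), (12.521980285644531, 21.0190372467041), 26.56505012512207)
```

Request:
apply_moves(xyz=[[0,0,-0.13],[0,0,-0.14],[-0.033,-0.145,0],[-0.033,-0.145,0],[-0.034,-0.145,0],[0,0,0.18],[0,0,0.18],[0,0,0.18]], rot=[[0,0,0],[0,0,0],[0,0,0],[0,0,0],[0,0,0],[0,0,0],[0,0,0],[0,0,0]], hand=[1,1,1,1,1,-1,-1,-1])

```text
clock: 1.4
position: [0.4446, -0.0301, 0.1494]
ee_rot: [0.001, 0.707, 0.707, 0.001]
contact_force: [1.6, -0.2, -0.2]
width: 0.0323
gripper_force: 0.0
```

Run:
```python
from h import *
w=snap('wrist','w1.png');s=status.get_state();print(s['position'],s['ee_rot'],s['contact_force'],s['width'])
print(blobs(w,(0,150,90),(6,255,255),12)[0]); 
for x in blobs(w,(0,150,90),(6,255,255),12)[0]: print(onz(w,*x[1],.064))
b=snap('side')
print([x for x in blobs(b,(0,150,90),(6,255,255),8)[0]])
```

```text
[ 0.43892898 -0.02888213  0.14292789] [-0.00539468  0.70719807  0.70698669 -0.00340702] [-3.43014086  0.87683624 -4.43312917] 0.024179253825471033
[]
[(np.int32(39749), [516.2, 122.3], [357, 0, 283, 259]), (np.int32(16), [293.8, 234.4], [291, 233, 6, 4]), (np.int32(179), [453.4, 302.4], [447, 293, 15, 20]), (np.int32(44), [5.1, 397.7], [0, 395, 15, 5])]
```

View pics/w1.png

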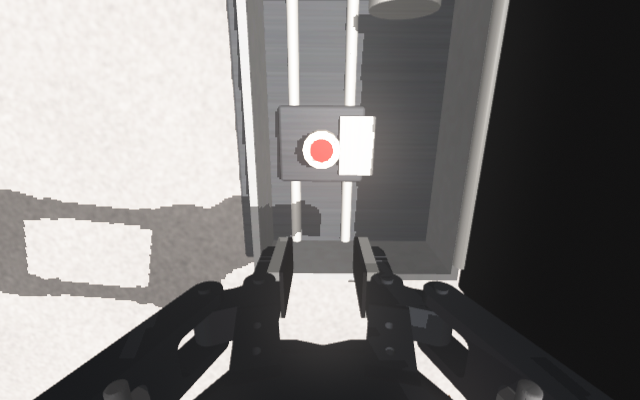

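The cap is at (321,150), straight ahead of the finger centre line, and the space behind the handle is clear.

Request:
apply_moves(xyz=[[0,0,0.1],[0,0,0.12],[0,0,0.12],[0,0,0],[0.05,0,0],[0.04,0,0],[0.04,0,0],[0.04,0,0]], rot=[[0,0,0],[0,0,0],[0,0,0],[0,0,0],[0,0,0],[0,0,0],[0,0,0],[0,0,0]], hand=[-1,-1,-1,-1,-1,-1,-1,-1])

```text
clock: 2.5
position: [0.4453, 0.0219, 0.0491]
ee_rot: [0.001, 0.707, 0.707, 0.001]
contact_force: [0.7, -3.2, 1.1]
width: -0.0002
gripper_force: 1.0
```

Request:
apply_moves(xyz=[[0.04,0,0],[0.04,0,0],[0.03,0,0],[0.02,0,0]], rot=[[0,0,0],[0,0,0],[0,0,0],[0,0,0]], hand=[-1,-1,-1,-1])

```text
clock: 3.0
position: [0.4448, 0.0453, 0.0488]
ee_rot: [0.011, 0.7, 0.714, -0.012]
contact_force: [-0.7, -73.3, 3.5]
width: -0.0002
gripper_force: 36.4
```

Run:
```python
from h import *
b=snap('side','side1.png');s=status.get_state();print(s['position'],s['contact_force'])
r=blobs(b,(0,150,90),(6,255,255),8)[0];print(r[1:])
for x in r:
  if 250<x[1][0]<350: print(onz(b,*x[1],.064))
```

```text
[0.44475291 0.04511506 0.04876355] [ -0.66325997 -62.50384929   2.57943181]
[(np.int32(179), [453.5, 302.4], [447, 293, 15, 20]), (np.int32(42), [4.7, 397.7], [0, 395, 14, 5])]
```

Request:
apply_moves(xyz=[[-0.06,0,0],[-0.04,0,-0.02],[0,0,-0.15],[0,0,-0.2],[0,0,-0.2],[0,0,-0.2],[0,0,-0.13],[0,0,0]], rot=[[0,0,0],[0,0,0],[0,0,0],[0,0,0],[0,0,0],[0,0,0],[0,0,0],[0,0,0]], hand=[-1,-1,-1,-1,-1,-1,-1,-1])

```text
clock: 4.05
position: [0.4457, 0.031, 0.3217]
ee_rot: [0.002, 0.707, 0.707, 0.003]
contact_force: [-0.4, 0.3, -0.6]
width: 0.0001
gripper_force: 0.0
```

Run:
```python
from h import *
w=snap('wrist','w2.png');s=status.get_state();print(s['position'],s['ee_rot'],s['contact_force'])
for x in blobs(w,(0,150,90),(6,255,255),12)[0]: print(x,onz(w,*x[1],.064))
b=snap('side');a=snap('scene','scene2.png')
for nm,i in(('side',b),('scene',a)):
  for x in blobs(i,(0,150,90),(6,255,255),8)[0]:
    if 250<x[1][0]<350: print(nm,x,onz(i,*x[1],.064))
```

```text
[0.44452455 0.03095651 0.31942695] [4.38752270e-04 7.06798198e-01 7.07414145e-01 1.15844780e-03] [-0.75714405  0.43373808 -0.37465707]
side (np.int32(13), [281.0, 222.8], [279, 222, 5, 3]) [0.44493297 0.07087066 0.064     ]
```

View pics/w2.png

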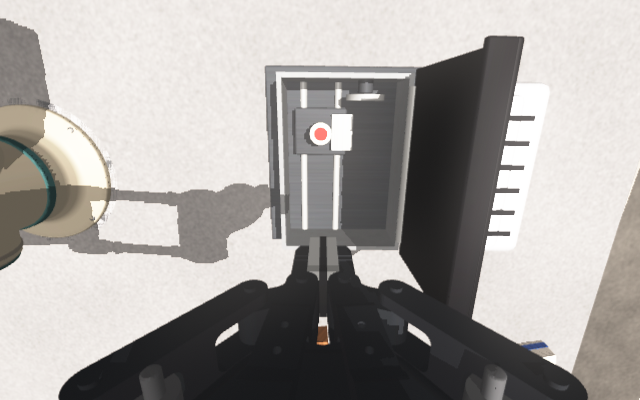

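The carriage block is home against the wheel with the cap at (321,134), and the guard is still upright at columns 400–520.

Request:
apply_moves(xyz=[[-0.025,0.15,0],[-0.025,0.15,0],[-0.025,0.15,0],[-0.025,0.15,0],[0,0,0.18],[0,0,0.17],[0,-0.06,0],[0,-0.06,0]], rot=[[0,0,0],[0,0,0],[0,0,0],[0,0,0],[0,0,0],[0,0,0],[0,0,0],[0,0,0]], hand=[-1,-1,-1,-1,-1,-1,-1,-1])

```text
clock: 5.2
position: [0.5877, 0.0005, 0.2101]
ee_rot: [-0.002, 0.707, 0.707, -0.001]
contact_force: [2.8, -0.1, 0.8]
width: -0.0001
gripper_force: 0.0
```

Request:
apply_moves(xyz=[[0,-0.08,0],[0,-0.08,0.01],[0,-0.055,0.02],[0,-0.055,0.027],[0,-0.05,0.036],[0,-0.047,0.037],[0,-0.04,0.045],[0,-0.035,0.05]], rot=[[0,0,0],[0,0,0],[0,0,0],[0,0,0],[0,0,0],[0,0,0],[0,0,0],[0,0,0]], hand=[-1,-1,-1,-1,-1,-1,-1,-1])

```text
clock: 6.2
position: [0.4545, 0.0006, 0.1442]
ee_rot: [-0.001, 0.707, 0.707, -0.0]
contact_force: [1.4, 0.9, 1.2]
width: -0.0001
gripper_force: 0.9
```

Run:
```python
from h import *
b=snap('side','side3.png');s=status.get_state();print(s['position'],s['contact_force'])
```

```text
[0.45140055 0.00090809 0.14230021] [-0.91167991  1.05907346 -0.17291146]
```

View pics/side3.png

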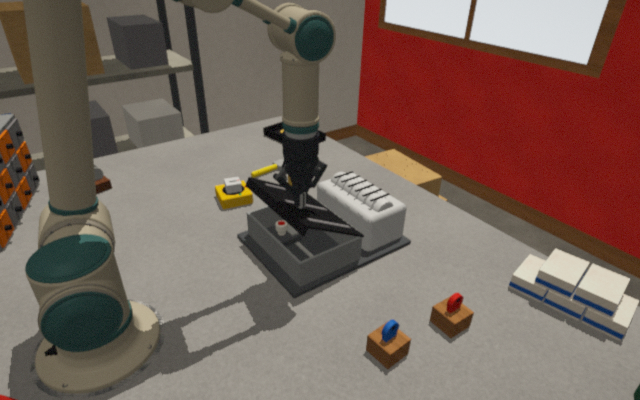

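The guard is about 30° open and the fingers are on its outer face; the gripper is at about (303,180).

Request:
apply_moves(xyz=[[0,-0.02,0.045],[0,-0.02,0.045],[0,-0.01,0.04],[0,-0.01,0.03],[0,0,0.025],[0,0,0.02]], rot=[[0,0,0],[0,0,0],[0,0,0],[0,0,0],[0,0,0],[0,0,0]], hand=[-1,-1,-1,-1,-1,-1])

```text
clock: 7.0
position: [0.4374, 0.0, 0.0837]
ee_rot: [-0.001, 0.707, 0.707, -0.0]
contact_force: [-0.9, 0.5, 1.7]
width: 0.0002
gripper_force: 0.7
```

Request:
apply_moves(xyz=[[0,0,0.01],[0,0,0.01],[0,0,0.01],[0,0,0.006]], rot=[[0,0,0],[0,0,0],[0,0,0],[0,0,0]], hand=[-1,-1,-1,-1])

```text
clock: 7.5
position: [0.4377, -0.0, 0.0817]
ee_rot: [0.001, 0.707, 0.707, 0.0]
contact_force: [-22.3, 3.3, 91.1]
width: -0.0001
gripper_force: 45.1
```

Request:
apply_moves(xyz=[[0,0,-0.04],[0,0,-0.1],[0,0,-0.2],[0,0,-0.2],[-0.1,0.04,-0.19],[-0.19,0.08,0],[-0.19,0.08,0],[-0.19,0.08,0]], rot=[[0,0,0],[0,0,0],[0,0,0],[0,0,0],[0,0,0],[0,0,0],[0,0,0],[0,0,0]], hand=[-1,-1,-1,1,1,1,1,1])

```text
clock: 8.5
position: [0.5223, -0.2015, 0.2901]
ee_rot: [0.001, 0.707, 0.707, 0.0]
contact_force: [0.4, 0.8, 0.6]
width: 0.0851
gripper_force: 0.0
```

Request:
apply_moves(xyz=[[-0.19,0.08,0],[-0.19,0.08,0],[-0.1,0.03,0],[0,0,0.1],[0,0,0]], rot=[[0,0,0],[0,0,0],[0,0,0],[0,0,0],[0,0,0]], hand=[1,1,1,1,1])

```text
clock: 9.12
position: [0.5772, -0.3433, 0.2565]
ee_rot: [-0.003, 0.707, 0.707, -0.0]
contact_force: [0.5, -0.1, -0.2]
width: 0.0852
gripper_force: 0.0
```

Run:
```python
from h import *
w=snap('wrist','w4.png');s=status.get_state();print(s['position'],s['ee_rot'],s['contact_force'])
hsv=cv2.cvtColor(w['pixels'],cv2.COLOR_RGB2HSV);m=cv2.inRange(hsv,np.array((0,150,60)),np.array((5,255,255)))
c,_=cv2.findContours(m,0,2);c=[k for k in c if cv2.contourArea(k)>60]
for k in c:
  r=cv2.minAreaRect(k);print(cv2.contourArea(k),r,onz(w,*r[0],.075).round(4))
  bp=cv2.boxPoints(r);P=np.array([onz(w,*p,.075) for p in bp]);print(P.round(4).tolist())
b=snap('side','side5.png')
```

```text
[ 0.57791457 -0.34339712  0.25856024] [-1.47755868e-03  7.07171080e-01  7.07040914e-01 -1.62163216e-04] [ 0.98271183 -0.19928949 -0.1180341 ]
395.0 ((327.5, 173.5), (15.0, 29.0), 90.0) [ 0.5814 -0.3409  0.075 ]
[[0.5653, -0.3324, 0.075], [0.5975, -0.3324, 0.075], [0.5978, -0.3496, 0.075], [0.5651, -0.3496, 0.075]]
```

View pics/w4.png

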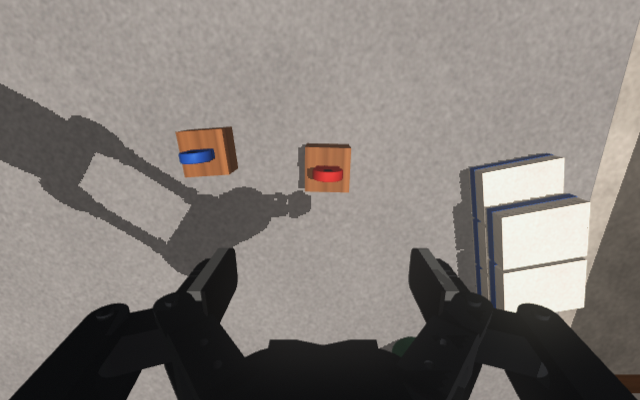

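The red key stands at (328,173) in its block at (305–350, 143–192). Its broad side runs along world x, and the blue key is well clear at (197,157).

Request:
apply_moves(xyz=[[0,0,0],[0,0,0],[0,0,0],[0,0,0.03],[0,0,0.03],[0,0,0.03],[0,0,0.03],[0,0,0.03]], rot=[[0,0,-0.17],[0,0,-0.17],[0,0,-0.17],[0,0,-0.17],[0,0,-0.17],[0,0,-0.17],[0,0,-0.17],[0,0,-0.17]], hand=[1,1,1,1,1,1,1,1])

```text
clock: 10.22
position: [0.5792, -0.3434, 0.2168]
ee_rot: [0.001, 0.07, 0.998, -0.001]
contact_force: [-0.2, -0.4, 0.6]
width: 0.0852
gripper_force: 0.0
```

Request:
apply_moves(xyz=[[0,0,0.03],[0,0,0.03],[0,0,0]], rot=[[0,0,-0.14],[0,0,0],[0,0,0]], hand=[1,1,1])

```text
clock: 10.6
position: [0.5784, -0.3432, 0.197]
ee_rot: [0.0, 0.001, 1.0, 0.0]
contact_force: [0.3, -0.9, 0.1]
width: 0.0856
gripper_force: 0.0
```

Run:
```python
from h import *
w=snap('wrist','w5.png');s=status.get_state();print(s['position'],s['qpos'].round(3),rot(s['ee_rot']).round(3).tolist())
hsv=cv2.cvtColor(w['pixels'],cv2.COLOR_RGB2HSV)
def show(m,z,amin):
  c,_=cv2.findContours(m,0,2)
  for k in c:
    if cv2.contourArea(k)<amin: continue
    r=cv2.minAreaRect(k);P=np.array([onz(w,*p,z)[:2] for p in cv2.boxPoints(r)])
    print(z,cv2.contourArea(k),np.round(r[0]),np.round(r[1]),onz(w,*r[0],z).round(4),P.round(4).tolist())
show(cv2.inRange(hsv,np.array((0,170,60)),np.array((5,255,255))),.076,100)
show(cv2.inRange(hsv,np.array((6,80,60)),np.array((20,255,255))),.04,300)
```

```text
[ 0.57856189 -0.34343239  0.19736525] [-0.639  0.441  1.333  0.     1.366 -2.209] [[-1.0, 0.001, 0.001], [0.001, 1.0, -0.0], [-0.001, -0.0, -1.0]]
0.076 356.0 [322. 190.] [33. 11.] [ 0.5778 -0.3442  0.076 ] [[0.5622, -0.3491], [0.5622, -0.3391], [0.594, -0.339], [0.594, -0.3494]]
0.04 2965.5 [322. 179.] [54. 57.] [ 0.5773 -0.3438  0.04  ] [[0.6087, -0.3728], [0.5476, -0.371], [0.5476, -0.3164], [0.6087, -0.3149]]
0.04 2855.5 [343.  30.] [60. 64.] [ 0.4385 -0.3246  0.04  ] [[0.4149, -0.3532], [0.4149, -0.2969], [0.4633, -0.2944], [0.4632, -0.3538]]
```

View pics/w5.png

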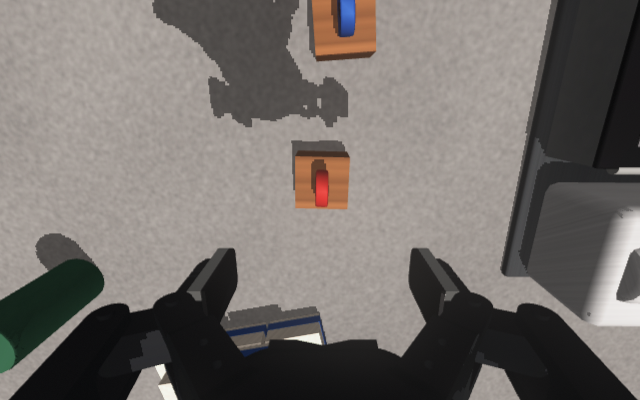

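Seen from above, the red bow is at (322,190) on the stand at (322,180), so the key is at about (0.5805, −0.344) and square to the fingers.

Request:
apply_moves(xyz=[[-0.007,0,0.15],[0,0,0.15],[0,0,0.12],[0,0,0.07],[0,0,0.018],[0,0,0],[0,0,0],[0,0,0]], rot=[[0,0,0],[0,0,0],[0,0,0],[0,0,0],[0,0,0],[0,0,0],[0,0,0],[0,0,0]], hand=[1,1,1,1,1,-1,-1,-1], force=50)

```text
clock: 11.65
position: [0.5811, -0.3441, 0.0458]
ee_rot: [0.001, 0.0, 1.0, -0.001]
contact_force: [0.2, 1.0, -0.3]
width: 0.0322
gripper_force: 0.0
```

Request:
apply_moves(xyz=[[0,0,0],[0,0,0],[0,0,0]], rot=[[0,0,0],[0,0,0],[0,0,0]], hand=[-1,-1,-1])

```text
clock: 12.02
position: [0.5808, -0.3439, 0.0453]
ee_rot: [0.001, 0.0, 1.0, -0.0]
contact_force: [-0.1, 0.7, 5.6]
width: 0.0113
gripper_force: 49.0
```

Request:
apply_moves(xyz=[[0,0,-0.1],[0,0,-0.18],[0,0,-0.19],[0,0,-0.19],[0,0.08,-0.19],[0.02,0.17,0],[0.03,0.17,0],[0.04,0.17,0]], rot=[[0,0,0],[0,0,0],[0,0,0],[0,0,0],[0,0,0],[0,0,0],[0,0,0],[0,0,0]], hand=[-1,-1,-1,-1,-1,-1,-1,-1])

```text
clock: 13.02
position: [0.553, -0.1651, 0.2989]
ee_rot: [-0.0, 0.0, 1.0, 0.0]
contact_force: [0.2, -0.3, -0.5]
width: 0.011
gripper_force: 50.2
```

Request:
apply_moves(xyz=[[0.04,0.18,0],[0.04,0.18,0],[0.05,0.19,0],[0.05,0.19,0],[0.05,0.19,0],[0.05,0.19,0],[0.05,0.19,0],[0.03,0.19,0]], rot=[[0,0,0],[0,0,0],[0,0,0],[0,0,0.05],[0,0,0.05],[0,0,0.05],[0,0,0.05],[0,0,0.05]], hand=[-1,-1,-1,-1,-1,-1,-1,-1])

```text
clock: 14.02
position: [0.4746, 0.2893, 0.2993]
ee_rot: [-0.0, 0.131, 0.991, -0.0]
contact_force: [0.6, 0.1, -1.0]
width: 0.0115
gripper_force: 50.2
```

Request:
apply_moves(xyz=[[0,0.14,0.05],[0,0,0.14],[0,0,0.12],[0,0,0]], rot=[[0,0,0.05],[0,0,0],[0,0,0],[0,0,0]], hand=[-1,-1,-1,-1])

```text
clock: 14.52
position: [0.4843, 0.3272, 0.2031]
ee_rot: [-0.003, 0.156, 0.988, -0.002]
contact_force: [0.3, -0.6, -1.0]
width: 0.0114
gripper_force: 50.3
```

Run:
```python
from h import *
w=snap('wrist','w6.png');s=status.get_state();print(s['position'],s['qpos'].round(3),rot(s['ee_rot']).round(3).tolist(),s['width'],s['contact_force'])
hsv=cv2.cvtColor(w['pixels'],cv2.COLOR_RGB2HSV)
for nm,lo,hi in(('yel',(20,130,80),(33,255,255)),('red',(0,150,90),(6,255,255)),('grn',(40,100,60),(85,255,255))):
  for x in blobs(w,lo,hi,10)[0]: print(nm,x,onz(w,*x[1],.034).round(4))
```

```text
[0.48585426 0.32784623 0.20545435] [ 0.475  0.309  1.522 -0.     1.314 -0.782] [[-0.951, 0.309, -0.003], [0.309, 0.951, -0.001], [0.002, -0.002, -1.0]] 0.011526379648099511 [0.13334537 0.43925376 0.3866577 ]
yel (np.int32(3394), [326.4, 137.8], [272, 92, 92, 94]) [0.4437 0.3434 0.034 ]
yel (np.int32(13), [285.5, 120.8], [283, 119, 6, 5]) [0.4145 0.3089 0.034 ]
yel (np.int32(10), [282.6, 127.8], [280, 127, 6, 3]) [0.4201 0.3036 0.034 ]
yel (np.int32(20), [279.6, 133.0], [278, 129, 5, 9]) [0.4241 0.2988 0.034 ]
yel (np.int32(784), [428.2, 235.0], [411, 200, 38, 72]) [0.5839 0.4208 0.034 ]
yel (np.int32(54), [633.2, 330.9], [628, 324, 12, 14]) [0.7932 0.6399 0.034 ]
yel (np.int32(24), [570.8, 338.7], [564, 332, 16, 16]) [0.7817 0.564  0.034 ]
yel (np.int32(12), [561.5, 354.1], [560, 352, 6, 6]) [0.8032 0.5506 0.034 ]
yel (np.int32(46), [590.2, 366.5], [577, 359, 26, 17]) [0.8356 0.5849 0.034 ]
yel (np.int32(14), [603.1, 365.6], [598, 364, 11, 4]) [0.8392 0.6011 0.034 ]
yel (np.int32(12), [608.5, 366.9], [605, 365, 8, 4]) [0.8436 0.6078 0.034 ]
yel (np.int32(20), [570.5, 369.9], [567, 366, 7, 8]) [0.8336 0.5597 0.034 ]
red (np.int32(33), [322.1, 176.3], [319, 174, 7, 6]) [0.4813 0.3265 0.034 ]
red (np.int32(23), [321.0, 229.4], [315, 228, 14, 3]) [0.5398 0.3062 0.034 ]
red (np.int32(1815), [322.6, 269.9], [310, 234, 26, 72]) [0.59   0.2919 0.034 ]
grn (np.int32(37), [284.2, 154.6], [281, 152, 7, 6]) [0.4466 0.2957 0.034 ]
```

View pics/w6.png

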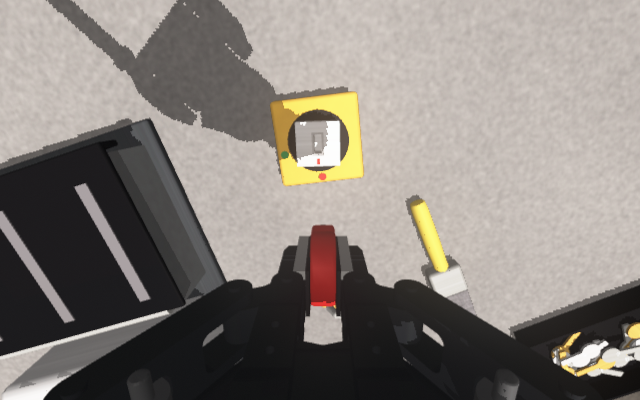

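The red key is held firmly (bow at 322,270). The switch box is at (318,140), with its red dot at (322,176), green dot at (284,155) and the slot at about (318,141). The picture allowance is used up, so from here I measure by numbers only.

Request:
apply_moves(xyz=[[0.06,-0.01,0.06],[0.055,-0.01,0.06],[0,0,0.03],[0,0,0],[0,0,0]], rot=[[0,0,0],[0,0,0],[0,0,0],[0,0,0],[0,0,0]], hand=[-1,-1,-1,-1,-1])

```text
clock: 15.2
position: [0.4534, 0.3335, 0.1627]
ee_rot: [0.001, 0.157, 0.988, 0.001]
contact_force: [1.2, 0.3, 0.0]
width: 0.0113
gripper_force: 50.2
```

```bash
cat > sw.py <<'E'
from h import *
w=snap('wrist','w7.png');s=status.get_state();print(s['position'],rot(s['ee_rot']).round(4).tolist())
hsv=cv2.cvtColor(w['pixels'],cv2.COLOR_RGB2HSV)
D={}
for nm,lo,hi in(('red',(0,150,90),(6,255,255)),('grn',(40,100,60),(85,255,255))):
  for x in blobs(w,lo,hi,10)[0]:
    if x[1][1]<260 and x[0]<200 : print(nm,x,onz(w,*x[1],.034).round(4))
y=cv2.inRange(hsv,np.array((18,110,70)),np.array((35,255,255)))
c,_=cv2.findContours(y,0,2);c=max(c,key=cv2.contourArea);h=cv2.convexHull(c)
q=cv2.approxPolyDP(h,8,True)[:,0];P=np.array([onz(w,*p,.034)[:2] for p in q]);print('box',q.tolist(),P.round(4).tolist())
# rotor: low-saturation bright, inside hull
M=np.zeros_like(y);cv2.drawContours(M,[h],0,255,-1);M=cv2.erode(M,np.ones((5,5)))
rt=cv2.bitwise_and(M,cv2.inRange(hsv,np.array((0,0,90)),np.array((180,70,255))))
for k in cv2.findContours(rt,0,2)[0]:
  if cv2.contourArea(k)>150:
    r=cv2.minAreaRect(k);bp=cv2.boxPoints(r);print('rotor',cv2.contourArea(k),r[0],r[1],np.array([onz(w,*p,.061)[:2] for p in bp]).round(4).tolist())
g=cv2.cvtColor(w['pixels'],cv2.COLOR_RGB2GRAY);x0,y0,ww,hh=cv2.boundingRect(rt);print(x0,y0,ww,hh)
for r in range(y0,y0+hh,2): print(r,' '.join('%3d'%v for v in g[r,x0:x0+ww:2]))
E
python3 sw.py
```

```text
[0.4532695  0.33344149 0.16255892] [[-0.9509, 0.3095, 0.0023], [0.3095, 0.9509, 0.0011], [-0.0019, 0.0017, -1.0]]
red (np.int32(10), [320.5, 204.0], [320, 202, 2, 5]) [0.4685 0.3266 0.034 ]
red (np.int32(43), [324.5, 215.7], [321, 212, 8, 8]) [0.4812 0.3266 0.034 ]
grn (np.int32(51), [282.5, 192.7], [279, 189, 8, 8]) [0.4465 0.2957 0.034 ]
box [[360, 124], [369, 214], [282, 224], [267, 137]] [[0.4079, 0.3835], [0.493, 0.3685], [0.4766, 0.284], [0.3929, 0.3006]]
rotor 2809.5 (323.9483337402344, 182.1206817626953) (54.02426528930664, 58.9569091796875) [[0.4136, 0.3207], [0.4259, 0.3679], [0.4721, 0.3573], [0.4592, 0.3073]]
294 149 60 61
149 134 134 136 136  82  56  55  55  56  57  56  57  58  58  59  60  61  75  78  68  69  84 175 226 229 230 230 230 230 230
151 136 136 111  72  54  54  56  56  57  57  58  59  59  60  60  61  62  61  62  62  62  77  80 136 190 229 230 230 231 230
153 136 113  55  53  54  55  55  56  56  57  58  59  59  60  61  61  61  62  63  62  64  68  63  80 112 226 229 230 231 231
155 114  55  54  55  55  55  56  57  57  59  59  59  60  60  62  61  62  62  68  69  
[... 2686 characters left out ...]
 250 251 251 251 251 252 252 252 252 252 252 252 252 252 252 241 211 229 229 230
201 225 236 250 250 250 251 251 251 251 251 251 251 234 188 242 251 251 252 252 252 252 252 252 252 252 250 229 229 229 229
203 225 236 249 249 249 250 250 250 250 250 250 250 241 142 230 251 251 251 251 251 251 252 252 252 252 249 228 229 229 230
205 225 237 250 250 250 250 251 251 251 251 251 251 251 142 213 252 252 252 252 252 252 252 252 252 252 250 229 229 230 230
207 225 230 248 248 248 248 248 248 249 249 249 249 249 185 221 249 249 250 250 250 250 251 251 251 251 249 229 229 230 230
209 225 226 243 244 244 242 241 242 242 224 194 193 193 166 159 160 172 174 222 234 234 234 231 231 231 231 228 229 230 230
```

Run:
```python
from h import *
w=snap('wrist');s=status.get_state();print(s['position'])
f=lambda u,v,z=.061:onz(w,u,v,z)[:2]
Rt=rot(s['ee_rot'])
print('slot c',f(320,185.5),'rotor c',np.mean([f(294.8,161.5),f(344.2,161.5),f(297,208),f(344.5,208)],0))
ang=lambda a,b:np.degrees(np.arctan2(*(b-a)[::-1]))
print('yaw slot',ang(f(319.7,173),f(320.3,198)),'mark',ang(f(320,185.5),f(320.6,204)),'edges',ang(f(294.8,163),f(296.3,195)),ang(f(344,163),f(344.5,195)))
c=np.array([.4436,.334]);print('dot dirs',ang(c,f(324.5,215.7,.034)),ang(c,f(282.5,192.7,.034)))
print('front edge yaw+90',ang(f(296,208),f(344,208)),'tool -x yaw',np.degrees(np.arctan2(-Rt[1,0],-Rt[0,0])))
```

```text
[0.45298613 0.33335101 0.16235342]
slot c [0.44362168 0.33437073] rotor c [0.44350037 0.33453965]
yaw slot -16.820338793990004 mark -16.354151339068284 edges -16.94013242981066 -15.887167044801679
dot dirs -11.24829141717662 -86.07064122515581
front edge yaw+90 71.96722396015419 tool -x yaw -18.02734487869175
```

Request:
apply_moves(xyz=[[0.031,-0.007,0],[0,0,0.08],[0,0,0.08],[0,0,0.07],[0,0,0],[0,0,0.02],[0,0,0.015],[0,0,0]], rot=[[0,0,-0.017],[0,0,0],[0,0,0],[0,0,0],[0,0,0],[0,0,0],[0,0,0],[0,0,0]], hand=[-1,-1,-1,-1,-1,-1,-1,-1])

```text
clock: 16.3
position: [0.4424, 0.334, 0.0821]
ee_rot: [0.0, 0.148, 0.989, 0.0]
contact_force: [0.3, -0.2, -0.8]
width: 0.0114
gripper_force: 50.2
```

Request:
apply_moves(xyz=[[-0.003,0,0.015],[0,0,0.015],[0,0,0.01],[0,0,0]], rot=[[0,0,0],[0,0,0],[0,0,0],[0,0,0]], hand=[-1,-1,-1,-1])

```text
clock: 16.8
position: [0.443, 0.3336, 0.0696]
ee_rot: [-0.0, 0.148, 0.989, -0.0]
contact_force: [0.2, -0.1, 0.1]
width: 0.0113
gripper_force: 50.2
```

Request:
apply_moves(xyz=[[0,0,0.007],[0,0,0.005],[0,0,0],[0,0,0]], rot=[[0,0,0],[0,0,0],[0,0,0],[0,0,0]], hand=[-1,-1,-1,-1])

```text
clock: 17.3
position: [0.4432, 0.3338, 0.0664]
ee_rot: [0.0, 0.148, 0.989, -0.0]
contact_force: [1.4, 0.1, 0.1]
width: 0.0112
gripper_force: 50.4
```

Request:
apply_moves(xyz=[[0,0,0.004],[0,0,0],[0,0,0],[0,0,0],[0,0,0],[0,0,0],[0,0,0],[0,0,0]], rot=[[0,0,0],[0,0,0],[0,0,0.08],[0,0,0.14],[0,0,0.14],[0,0,0.14],[0,0,0.14],[0,0,0.14]], hand=[-1,-1,-1,-1,-1,-1,-1,-1], force=80)

```text
clock: 18.3
position: [0.4442, 0.3343, 0.0663]
ee_rot: [0.001, 0.53, 0.848, 0.001]
contact_force: [0.5, -0.2, 5.3]
width: 0.0109
gripper_force: 82.0
```

Run:
```python
from h import *
s=status.get_state();Rt=rot(s['ee_rot']);print(s['position'],s['contact_force'],s['moment'],np.degrees(np.arctan2(-Rt[1,0],-Rt[0,0])))
```

```text
[0.44418366 0.33432883 0.06631903] [ 0.52531856 -0.18934642  5.299585  ] [0.0299107  0.00351668 0.03773991] -64.04255604925027
```

Turning freely at −64°; the stop is expected near −86°.

Request:
apply_moves(xyz=[[0,0,0],[0,0,0],[0,0,0],[0,0,0],[0,0,0]], rot=[[0,0,0.12],[0,0,0.12],[0,0,0.1],[0,0,0.08],[0,0,0]], hand=[-1,-1,-1,-1,-1])

```text
clock: 18.92
position: [0.4443, 0.3343, 0.0663]
ee_rot: [0.0, 0.701, 0.714, 0.001]
contact_force: [0.8, -0.5, 5.4]
width: 0.0107
gripper_force: 82.0
```

Run:
```python
from h import *
s=status.get_state();Rt=rot(s['ee_rot']);print(s['position'],s['contact_force'],s['moment'],s['qpos'].round(2),np.degrees(np.arctan2(-Rt[1,0],-Rt[0,0])))
```

```text
[0.44430478 0.33433377 0.06628953] [ 0.75400083 -0.53842293  5.44525517] [-0.0260618   0.00572382 -0.02923924] [ 0.52  0.39  1.79 -0.    0.96  0.5 ] -88.9389366868608
```

Request:
apply_moves(xyz=[[0,0,0],[0,0,0],[0,0,0]], rot=[[0,0,0.06],[0,0,0.06],[0,0,0]], hand=[-1,-1,-1])

```text
clock: 19.3
position: [0.4444, 0.3343, 0.0663]
ee_rot: [0.0, 0.744, 0.668, 0.001]
contact_force: [0.3, 0.1, 5.4]
width: 0.0108
gripper_force: 82.0
```

Run:
```python
from h import *
s=status.get_state();Rt=rot(s['ee_rot']);print(s['position'],s['contact_force'],s['moment'],np.degrees(np.arctan2(-Rt[1,0],-Rt[0,0])))
```

```text
[0.44439221 0.33433256 0.06632424] [0.26531004 0.11471425 5.37580242] [-0.02004251 -0.01259143  0.02171519] -96.12353355915647
```

Request:
apply_moves(xyz=[[0,0,0],[0,0,0],[0,0,0]], rot=[[0,0,0.06],[0,0,0.06],[0,0,0]], hand=[-1,-1,-1])

```text
clock: 19.68
position: [0.4445, 0.3341, 0.0663]
ee_rot: [0.001, 0.784, 0.621, 0.001]
contact_force: [0.2, -0.5, 5.2]
width: 0.0109
gripper_force: 82.2
```

Run:
```python
from h import *
s=status.get_state();Rt=rot(s['ee_rot']);print(s['position'],s['contact_force'],s['moment'],s['effort'].round(2),np.degrees(np.arctan2(-Rt[1,0],-Rt[0,0])))
```

```text
[0.44445802 0.33412045 0.06632112] [ 0.20943767 -0.47044709  5.20348526] [-0.1108157  -0.05891917  0.49095663] [-3.000e-01 -3.990e+01 -1.742e+01  4.600e-01  2.000e-02  6.200e-01] -103.19846312942848
```

Request:
apply_moves(xyz=[[0,0,0],[0,0,0]], rot=[[0,0,0.05],[0,0,0]], hand=[-1,-1])

```text
clock: 19.92
position: [0.4445, 0.3336, 0.0663]
ee_rot: [0.001, 0.8, 0.601, 0.001]
contact_force: [0.9, -1.5, 5.3]
width: 0.011
gripper_force: 82.3
```

Run:
```python
from h import *
s=status.get_state();Rt=rot(s['ee_rot']);print(s['position'],s['contact_force'],s['moment'],s['effort'].round(2),np.degrees(np.arctan2(-Rt[1,0],-Rt[0,0])))
w=snap('wrist','w8.png');b=snap('side','side8.png')
p=proj(b,[.4436,.3344,.061]);print(p)
g=cv2.cvtColor(b['pixels'],cv2.COLOR_RGB2GRAY);x,y=p.astype(int)
for r in range(y-9,y+18): print(r,x-24,' '.join('%3d'%v for v in g[r,x-24:x+24]))
```

```text
[0.4445151  0.33359073 0.0662787 ] [ 0.90560668 -1.48520252  5.26034386] [-0.44396872 -0.1084775   0.50182024] [  0.61 -39.73 -17.57   0.95  -0.14   0.58] -106.16655765891767
[231.74806287 180.94489462]
171 207 151 154 151 151 152 154 154 153 151 152 151 151 150 153 151 151 139 108  41  25  50  74  69  50  56  51  49  56  74  58  34  84 137 151 154 152 156 152 151 150 150 151 152 155 159 171 183 184
172 207 151 151 151 152 153 153 151 152 150 151 151 154 153 154 153 151 149 125  51  19  47  79  73  49  49  52  58  56  71  67  36  78 131 150 153 150 152 153 153 152 150 151 152 150 154 173 185 183
173 207 151 152 153 153 151 149 151 150 153 152 153 153 155 154 152 152 151 134  59  30  44  75  72  50  53  54  54  59  70  66  34  74 125 149 153 153 152 153 153 153 150 149 149 144 133 150 165 166
174 207 150 151 152 151 154 151 150 151 151 151 152 155 155 153 153 152 153 137  57  26  40  73  70  49  48  44  49  56  65  75  38  66 122 149 151 150 151 154 151 152 149 153 150 142 112 115 132 139
175 207 152 152 152 153 152 150 150 153 151 152 153 153 154 152 152 154 150 138  67  31  38  63  
[... 3802 characters left out ...]
  67  65  64  57  55  64  78  85  83  79  95 108 111 111 108 108 110 122 141 148 140 134 138 152 156
195 207 155 152 153 152 156 155 154 149 138 100  88  90  99 107 108 107 110 105 103 103  99 100  94  89  86  94  94  91  93  96 105 106 114 131 119 109 112 104  99  99  98 103 108 101  97 116 148 154
196 207 151 152 153 155 156 155 145 130 119  96  90  85  95 103 107 108 105 105 108 109 105 106 107 108 106 108 109 105 103 106 107 107 113 128 111  98  99  92  89  90  85  87  84  86  87 111 145 155
197 207 151 153 154 154 156 153 142 104  95  92  88  88  89  98 108 109 105 108 109 109 108 109 107 107 109 101 106 101 101  99  94  93  96 100  92  87  87  84  83  83  82  82  83  83  84 105 140 153
```

Run:
```python
from h import *
b=snap('side')
for a in(-16.5,-75,-80,-85,-90,-95,-100):
  P=[]
  for k in range(4):
    t=np.radians(a+45+90*k); P.append([*np.array([.4438,.3342])+.0297*np.array([np.cos(t),np.sin(t)]),.061])
  Q=np.array([proj(b,p) for p in P]);B=np.array([proj(b,[p[0],p[1],.036]) for p in P])
  i=Q[:,1].argmax();print(a,'left',Q[Q[:,0].argmin()].round(1),'right',Q[Q[:,0].argmax()].round(1),'near',Q[i].round(1),'bottom',B[B[:,1].argmax()].round(1))
# key bow top orientation in the wrist view
w=snap('wrist');s=status.get_state();Rt=rot(s['ee_rot'])
hsv=cv2.cvtColor(w['pixels'],cv2.COLOR_RGB2HSV)
for nm,lo,hi in(('red',(0,150,60),(6,255,255)),('grn',(40,100,60),(85,255,255))):
  for x in blobs(w,lo,hi,6)[0]: print(nm,x,onz(w,*x[1],.034).round(4),onz(w,*x[1],.061).round(4))
g=cv2.cvtColor(w['pixels'],cv2.COLOR_RGB2GRAY);x,y=proj(w,[.4438,.3342,.061]).astype(int);print(x,y)
for r in range(y-60,y+40,4): print(r,x-56,' '.join('%3d'%v for v in g[r,x-56:x+56:3]))
```

```text
-16.5 left [223.3 178.7] right [240.6 183.3] near [225.6 185.5] bottom [226.5 193.2]
-75 left [221.2 181.3] right [242.4 180.6] near [231.2 186. ] bottom [231.9 193.8]
-80 left [221.4 180.9] right [242.3 181. ] near [230.2 186.1] bottom [231.  193.8]
-85 left [221.6 180.4] right [242.2 181.5] near [229.3 186. ] bottom [230.1 193.8]
-90 left [221.8 180. ] right [241.9 181.9] near [228.4 186. ] bottom [229.2 193.7]
-95 left [222.2 179.6] right [241.6 182.3] near [227.5 185.9] bottom [228.3 193.6]
-100 left [222.6 179.2] right [241.2 182.8] near [226.7 185.7] bottom [227.5 193.5]
red (np.int32(107), [381.5, 222.7], [376, 218, 12, 11]) [0.4813 0.3266 0.034 ] [0.4787 0.3388 0.061 ]
red (np.int32(1983), [322.6, 265.9], [310, 226, 26, 80]) [0.4367 0.3073 0.034 ] [0.4411 0.3225 0.061 ]
321 246
186 265 209 208 209 208 209 208 208 209 208 210 143  56  56  57  56  56  57  57  57  57  57  57  57  58  58  58  58  58 139 208 208 207 207 207 208 209 209 209
190 265 209 209 208 209 208 208 207 207 141  55  55  56  56  57  57  56  56  57  56  57  56  57  57  91 107 105 102  58  57  57 141 207 206 207
[... 2996 characters left out ...]
  63  35  79  86  76  66  42  37  37  39  39 124 115 114 203
270 265 108 108 108 108 107  30  30  30  30  31  64  64  85  85  33  57 115 116  95  68  64  63  62  59  35  57  65  65  65  48  35  35  37  38  90 113 113 202
274 265 107 108 108 108  47  29  28  28  29  31  30  30  64 102  52  40  63 114 115  63  63  63  62  59  38  77 102  38  36  36  37  37  38  37  38  82 111 200
278 265 106 108 109  27  27  27  28  28  28  29  28  29  29  96  35  39  62  62  63  63  63  62  61  59  36  75  40  34  35  36  37  36  35  40  36  36  78 200
282 265 105 109  52  26  25  26  27  30  30  27  28  27  27  27  34  38  60  60  61  61  61  62  61  57  35  32  33  33  33  34  37  35  43  35  34  35  34 152
```

Run:
```python
from h import *
w=snap('wrist');s=status.get_state();Rt=rot(s['ee_rot'])
f=lambda u,v,z=.061:onz(w,u,v,z)[:2]
ang=lambda a,b:np.degrees(np.arctan2(*(b-a)[::-1]))
print(ang(f(283,222),f(340,202)),ang(f(294,218),f(328,206)),ang(f(348.5,206),f(361,242)),'tool',np.degrees(np.arctan2(-Rt[1,0],-Rt[0,0])))
```

```text
4.224208408523607 4.330445481301258 -86.63317456698292 tool -106.16106752609625
```

The rotor's edges measure −86°, which matches the green dot's direction, so the switch is at its stop. I'll unwind slightly, release and lift off.

Request:
apply_moves(xyz=[[0,0,0],[0,0,-0.002],[0,0,0],[0,0,0],[0,0,0],[0,0,0]], rot=[[0,0,-0.06],[0,0,0],[0,0,0],[0,0,0],[0,0,0],[0,0,0]], hand=[-1,-1,0.2,0.2,0.2,0.2], force=20)

```text
clock: 20.92
position: [0.4431, 0.3337, 0.0656]
ee_rot: [-0.0, 0.781, 0.624, -0.0]
contact_force: [0.4, -0.7, 0.4]
width: 0.0514
gripper_force: 0.0
```

Request:
apply_moves(xyz=[[0,0,-0.05],[0,0,-0.1],[0,0,-0.15],[0,0,-0.2],[0,0,-0.1],[0,0,0],[0,0,0]], rot=[[0,0,0],[0,0,0],[0,0,0],[0,0,0],[0,0,0],[0,0,0],[0,0,0]], hand=[0.2,0.2,0.2,0.2,0.2,0.2,0.2])

```text
clock: 21.8
position: [0.4426, 0.3334, 0.2453]
ee_rot: [-0.0, 0.781, 0.624, -0.001]
contact_force: [0.0, -0.4, -0.7]
width: 0.0515
gripper_force: 0.0
```

Run:
```python
from h import *
w=snap('wrist','w9.png');b=snap('side');a=snap('scene');s=status.get_state();print(s['position'],s['width'],s['contact_force'])
for n,i in(('wrist',w),('side',b),('scene',a)):
  hsv=cv2.cvtColor(i['pixels'],cv2.COLOR_RGB2HSV);m=cv2.inRange(hsv,np.array((0,130,50)),np.array((6,255,255)))
  for k in cv2.findContours(m,0,2)[0]:
    A=cv2.contourArea(k);r=cv2.minAreaRect(k);P=onz(i,*r[0],.09)
    if 20<A<3000 and np.hypot(P[0]-.444,P[1]-.334)<.08:
      print(n,A,r,P.round(4)); q=cv2.boxPoints(r);print(np.array([onz(i,*p,.099)[:2] for p in q]).round(4).tolist())
g=cv2.cvtColor(w['pixels'],cv2.COLOR_RGB2GRAY);x,y=proj(w,[.4438,.3342,.061]).astype(int);print(x,y)
for r in range(y-36,y+28,3): print(r,x-45,' '.join('%3d'%v for v in g[r,x-45:x+45:3]))
# guard: free-edge outline in the side view
for z in(.0765,.0845): print('guard corners',z,[proj(b,[.3805,.0235+d,z]).round(1).tolist() for d in(-.125,.125)])
gb=cv2.cvtColor(b['pixels'],cv2.COLOR_RGB2GRAY)
for yy in(-.05,0,.05,.1):
  u,v=proj(b,[.3805,.0235+yy,.0765]);print(yy,round(u),round(v),gb[int(v)-10:int(v)+14,int(round(u))].tolist())
```

```text
[0.44243513 0.33325988 0.24421808] 0.05119807769712453 [-0.41656168 -0.0095108  -0.26514877]
wrist 321.5 ((323.8900146484375, 177.72999572753906), (32.24407196044922, 11.455129623413086), 81.8698959350586) [0.4441 0.3361 0.09  ]
[[0.4402, 0.355], [0.4515, 0.3541], [0.4489, 0.321], [0.4373, 0.3219]]
side 50.0 ((231.63999938964844, 175.47998046875), (13.57645034790039, 5.656854629516602), 81.8698959350586) [0.4357 0.3135 0.09  ]
[[0.4369, 0.3376], [0.4521, 0.3334], [0.4209, 0.2597], [0.4067, 0.264]]
scene 65.5 ((339.5, 136.5), (13.0, 7.0), 90.0) [0.4516 0.3159 0.09  ]
[[0.4323, 0.3281], [0.4508, 0.3388], [0.4811, 0.2845], [0.4632, 0.2741]]
323 173
137 278 172 169 113 194 220 220 220 220 220 219 220 220 220 220 219 220 219 220 220 221 220 220 221 221 220 220 221 211 173 176
140 278 173 175  96 187 220 220 220 219 219 219 220 220 220 220 219 219 219 220 220 220 220 220 220 221 220 220 221 212 166 176
143 278 174 175 114 179 220 220 220 219 219 220 220 220 220 159 101  67  79  93 161 219 220 220 220 220 220 220 221 211 170 180
146 278 170 182 115 178 220 220 220 219 219 219 219 112  66  6
[... 2219 characters left out ...]
14 214 213 199 171 173
200 278 169 165 171 155 156 214 215 213 213 212 210 212 212 213 212 212 212 211 169 201 208 207 207 205 204 203 203 183 171 173
guard corners 0.0765 [[298.2, 266.2], [241.9, 212.3]]
guard corners 0.0845 [[298.2, 263.2], [241.6, 209.5]]
-0.05 279 248 [28, 37, 33, 32, 32, 31, 39, 38, 33, 31, 15, 22, 17, 11, 20, 0, 23, 34, 55, 67, 69, 71, 69, 70]
0 268 237 [31, 34, 33, 38, 30, 34, 30, 27, 29, 23, 30, 19, 16, 19, 10, 13, 22, 32, 53, 70, 69, 67, 73, 68]
0.05 257 227 [35, 31, 33, 31, 32, 35, 30, 32, 30, 27, 20, 2, 7, 17, 15, 26, 39, 57, 64, 69, 72, 72, 68, 71]
0.1 247 217 [129, 145, 121, 72, 37, 29, 26, 31, 30, 28, 17, 15, 6, 14, 11, 28, 74, 99, 114, 120, 130, 134, 138, 133]
```

```bash
python3 -c "
from rig import job
print(job.sign_off())"
```

```text
the job is handed in; nothing more can be done
None
```

The job is handed in, with no verdict returned: the carriage is at its stop and the guard eased shut. The red key is home in the switch, turned clockwise to its stop and released, and the blue key, brush and padlock were not touched.

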